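Index the notched cell holder

ROBOT

A 6-joint arm with a two-finger parallel gripper is mounted at the origin on the work surface. World frame = base frame: x ahead of the robot, y to its left, z up, the work surface at z = 0. Lengths are in m, angles in rad, forces in N, time in s.
With the tool pointing down it reaches from about 0.35 to 0.775 m from the base axis. Payload 5.5 kg.
Tool frame: the origin (TCP) lies between the finger pads; the fingertips stand 19 mm ahead of it and the grasp point (between the pads) is the TCP; z points along the fingers, y is the direction in which the jaws open and shut (so a half turn about z gives the same grasp; the last joint's range is limited). The gripper opens to 85 mm and grips with 20 to 120 N. Pads are 22 mm wide; open, the fingers measure 114 mm over their backs; the gripper's body (76 mm by 85 mm) begins 54 mm behind the grasp point. The pads swing forward as they close: fully open they stand 13 mm farther back than shut.
Start: joints at [-1.479, 0.313, 0.046, 1.304, 0, 1.431], TCP at [0.132, -0.56, 0.25] pointing down, gripper open.
Joint ranges: [-2.76, 2.76], [-0.86, 1.69], [-1.03, 1.26], [-2.2, 2.34], [-1.47, 1.5], [-3.14, 3.14]. Speed limits (rad/s): [2.57, 2.57, 3.14, 3.14, 3.14, 3.14].

INTERFACE

Orientations are given as a unit quaternion [w, x, y, z].
In Python, from workcell import get_state, cams, workorder gives the robot as it stands.
- The arm moves only by the tool play_rows, never from a script. Its argument "series" is text: rows parted by semicolons, each of 7 numbers parted by spaces: the opening in per cent of the stroke, from 0 (shut) to 100 (fully open), then the shift along the tool's x, y, z in cm, then the turn, a rotation vector about the tool's x, y, z in degrees. A call has 1 to 12 rows; each row shifts and turns the commanded pose from where the row before left it, along the tool's axes as they then stand; what a row does not reach is not made up. A row lasts 1/8 s, in which the tool goes at most 62.5 mm and 10.7 degrees, less where a joint would pass 70% of its speed; a pose out of reach is approached as far as the arm can. A call with a gripper value outside its range is refused whole. The fingers move at their own pace and stop on an object; "newtons" is the grip in N (left out, the last holds). Time passes only in rows, so rows that do not move let the fingers close. It gives the time, the measured TCP pose, the force and the opening at its end, in the units of the state.
- get_state(): the state, without advancing time (a new reading comes with each control period).
- cams.read_camera(name): name is "side" or "top" or "wrist"; returns the picture (384x512x3 uint8, red, green, blue); there is no depth.
- cams.get_calibration(name): a dict with "fx", "fy", "cx", "cy" (pixels), "rvec" (rotation vector, rad) and "tvec" (3), from world to camera coordinates, as OpenCV has them. Camera axes: x right, y down, z forward; pixel columns grow to the right and rows downward; lengths in m; the calibration is good to about 2 mm. A picture is of the moment at which its call begins: read the wrist's pose just before it. get_calibration takes no time and is no camera call; for the wrist camera it gives the pose at the moment of the call.
- workorder.hand_in(): hands the job in, once; it reports no verdict.
The state is a dict: "clock": time; "joint_pos": joint angles; "qvel": joint speeds; "tau": joint torques, N m; "tcp_pos": TCP position; "orientation": TCP orientation; "wrist_force": force on the tool from outside, world axes, zero at the start; "ft_torque": the same for the moment, N m; "finger_gap": finger opening in m.
Only numpy, scipy, OpenCV 4.12 (cv2) and the standard library are available. Lean on these libraries where they do the work, as an engineer would, in place of code of your own. Each camera call takes 0.05 s, during which the arm holds its last target.

TASK

Two round battery-cell holders sit on turning fixtures on the bench. Push the one with the notch in its rim round until the notch faces squarely at the steel pointer on its own fixture, and leave it standing there. The other holder, with the flat on its rim, is already set: do not turn it.

Things in the scene. Friction and masses are not known exactly. Their poses are not given: they have to be found in the camera images.
- notched_holder: dark grey disc with one rim notch, 160 mm across, top 50 mm above the bench. Turns either way about its upright axis, no stops; stiff (2 N at a post), stays where left. Origin: on the axis, 20 mm above the bench; x points to the notch, z up. To push on: 3 upright posts, 12 mm thick, tops 80 mm above the bench, 64 mm from the axis, at 60, 180, 300 degrees from the notch. Hub 32 mm wide, 13 mm high.
- notch (a point): middle of the notch's mouth on the notched holder's rim, 80 mm from its axis, at the height of its top face. The notch is 32 mm wide at the mouth, narrowing to 19 mm, 22 mm deep, and goes right through the 30 mm thickness.
- pointer (a point): tip of the pointer on the notched holder's fixture: a fixed steel post 22 mm wide with a wedge nose aimed at the holder's axis, its top 50 mm above the bench. The tip is 86 mm from the axis, 6 mm outside the rim; its x axis points outward from the axis, z up. The fixture's base plate is 210 x 190 x 12 mm; it stands left or right on the bench.
- flat (a point): middle of the flat on the rim of the other holder (same size, colour and posts, but a 90 mm wide flat instead of a notch), 66 mm from its axis, at the height of its top. It already faces the pointer of its own fixture and turns as easily: leave it alone.

How it is judged:
By the outcome, as a careful person would: the job done as asked, in the order asked, and still so for the second after the job is handed in, with the robot touching nothing.
It also fails if it takes over 40 s, if anything falls off the work surface, if the arm or the gripper's body presses on something with over 40 N, if the wrist force passes 120 N, or if a joint passes its speed limit or range.

## Working session

There is one attempt and no reset: what is moved stays moved. The work goes in short steps, Python scripts to look and compute and a tool call to move; the robot and the scene stay as the last step left them, time stands still between calls to the robot, and variables do not carry over. Pictures are saved under pics/ and viewed, and the job is handed in when it is done.

Besides the shell and the picture viewer there is one more tool, called in YAML: its name, and indented under it one key for each argument. play_rows: Moves the arm, as the interface text tells. Its arguments: {"type":"object","properties":{"series":{"type":"string"},"newtons":{"type":"number"}},"required":["series"]}

```bash
mkdir -p pics; python3 - <<'E'
from workcell import get_state, cams
import cv2
s=get_state();print(s)
for n in ("top","side"):
    im=cams.read_camera(n);cv2.imwrite(f"pics/{n}0.png",im[:,:,::-1]);print(n,cams.get_calibration(n))
E
```

```text
{'clock': 0.0, 'joint_pos': array([-1.47862019e+00,  3.13990411e-01,  4.49853512e-02,  1.30359864e+00,
       -2.68622721e-05,  1.43120403e+00]), 'qvel': array([-0.00153883, -0.00083386, -0.00086737, -0.0001374 , -0.00081974,
        0.0008901 ]), 'tau': array([-1.05632858e-03, -4.80627823e+01,  2.98532599e+01,  1.93080615e-02,
       -5.19060677e-05, -2.32548530e-06]), 'tcp_pos': array([ 0.13202037, -0.55915148,  0.24941713]), 'orientation': array([-9.03748833e-04,  9.93292528e-01,  1.15624985e-01,  7.99525548e-06]), 'wrist_force': array([0.90366049, 0.37771848, 0.07954768]), 'ft_torque': array([-0.01611455,  0.0026161 , -0.0301922 ]), 'finger_gap': 0.08536479771241184}
top {'fx': 471.71297166070434, 'fy': 471.71297166070434, 'cx': 244.63827974599192, 'cy': 186.28292394320775, 'rvec': array([ 2.12653082, -2.18347679,  0.18299747]), 'tvec': array([0.00930544, 0.61384785, 1.01857645])}
side {'fx': 423.0911904280179, 'fy': 423.0911904280179, 'cx': 252.05092452033773, 'cy': 189.3640421172299, 'rvec': array([ 0.32687489, -2.62520054,  1.49090868]), 'tvec': array([0.58557118, 0.15371902, 0.80510433])}
```

View pics/top0.png

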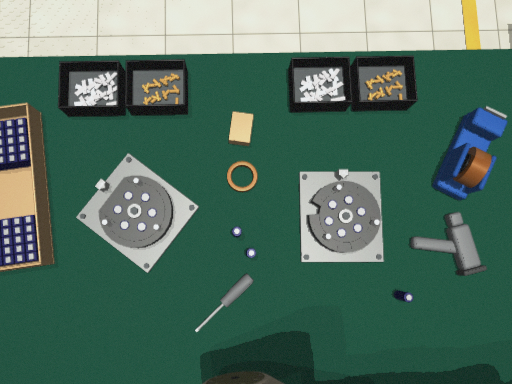

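View pics/side0.png

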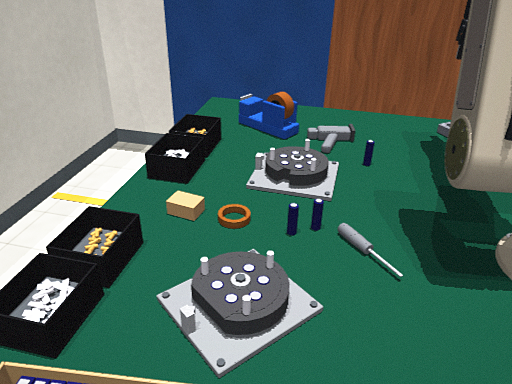

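The top view shows the notched holder at about (345,216), with its notch at (312,210) and its pointer at (343,174). The flat one is at about (134,211). Next I'll zoom in and measure.

```bash
cat > h.py <<'E'
import numpy as np, cv2
from workcell import get_state, cams
def ray(n,uv,z,c=None):
    c=c or cams.get_calibration(n); R=cv2.Rodrigues(c['rvec'])[0]; t=c['tvec']
    d=R.T@np.array([(uv[0]-c['cx'])/c['fx'],(uv[1]-c['cy'])/c['fy'],1]); o=-R.T@t
    return o+d*(z-o[2])/d[2]
def proj(n,P,c=None):
    c=c or cams.get_calibration(n); R=cv2.Rodrigues(c['rvec'])[0]
    p=R@np.array(P,float)+c['tvec']; return np.array([c['fx']*p[0]/p[2]+c['cx'],c['fy']*p[1]/p[2]+c['cy']])
E
python3 - <<'E'
from h import *
im=cv2.imread('pics/top0.png')
cv2.imwrite('pics/top0z.png',cv2.resize(im[160:275,285:400],None,fx=5,fy=5,interpolation=cv2.INTER_CUBIC))
for n,uv,z in [("hub",(346,216),.063),("notch",(311,210),.05),("ptr",(343,178),.05),("c00",(300,172),.012),("c10",(381,172),.012),("c11",(384,262),.012),("c01",(301,262),.012)]: print(n,ray("top",uv,z).round(4))
E
```

```text
hub [ 0.5394 -0.2282  0.063 ]
notch [ 0.5559 -0.1536  0.05  ]
ptr [ 0.6266 -0.2297  0.05  ]
c00 [ 0.6494 -0.1384  0.012 ]
c10 [ 0.6447 -0.3292  0.012 ]
c11 [ 0.436  -0.3214  0.012 ]
c01 [ 0.4413 -0.1312  0.012 ]
```

View pics/top0z.png

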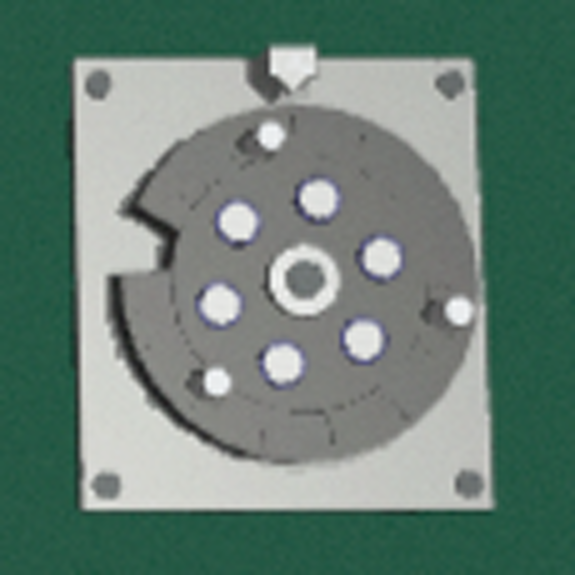

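```bash
cat >> h.py <<'E'
def cr(x,y,u0=285,v0=160,k=5): return ((x+.5)/k-.5+u0,(y+.5)/k-.5+v0)
def ang(v): return np.degrees(np.arctan2(v[1],v[0]))
E
python3 - <<'E'
from h import *
P=[ray("top",cr(*p),.08)[:2] for p in [(271,133),(460,310),(217,380)]]
c=np.mean(P,0); hub=ray("top",cr(304,279),.063)[:2]; tip=ray("top",cr(292,92),.05)[:2]
a=ray("top",cr(135,208),.05)[:2];b=ray("top",cr(113,274),.05)[:2]
cs=[ray("top",cr(*q),.012)[:2] for q in [(98,84),(451,83),(470,484),(107,485)]]
print("posts c",c,"hub",hub,"screws",np.mean(cs,0),ang(cs[0]-cs[3]),ang(cs[1]-cs[2]))
for p in P: print(p,np.linalg.norm(p-c),ang(p-c),ang(p-hub))
print("tip",tip,np.linalg.norm(tip-c),ang(tip-c),ang(tip-hub))
for q in(a,b): print(q,np.linalg.norm(q-c),np.linalg.norm(q-hub),ang(q-c))
m=(a+b)/2;print(np.linalg.norm(a-b),ang(m-c),ang(m-hub))
E
```

```text
posts c [ 0.541611   -0.22834924] hub [ 0.54078427 -0.22698783] screws [ 0.54397158 -0.22867121] -1.3943386113810528 -1.2440207810664603
[ 0.60378474 -0.21224133] 0.0642264642453993 14.524778437719531 13.174032095138305
[ 0.52419218 -0.29010812] 0.06416833173130376 -105.75086845670472 -104.7278455359991
[ 0.49685607 -0.18269827] 0.06392976026596268 134.43213754837262 134.76529902543533
tip [ 0.62655943 -0.22966342] 0.08495859916424775 -0.8863144982082118 -1.786650183599086
[ 0.57565432 -0.15590461] 0.08004481341744235 0.07917540612475021 64.830133865401
[ 0.54629565 -0.14461182] 0.08386836013739817 0.08256017929931594 86.797950386242
0.031455666404899926 76.07344382438248 75.25733590155974
```

Posts and hub agree (radius 64 mm, 120° apart). The axis is at about (0.5413, −0.2282), the notch at 74.4° and the pointer at about −1.2°, so the holder must turn about −75.6°. I'll take the post at −105.6° between the fingers. First I move over it.

play_rows:
  series: "100 4.43 -1.71 0 0 0 0;100 4.43 -1.71 0 0 0 0;100 4.43 -1.71 0 0 0 0;100 4.43 -1.71 0 0 0 0;100 4.43 -1.71 0 0 0 0;100 4.43 -1.71 0 0 0 0;60 4.43 -1.71 0 0 0 0;60 4.43 -1.71 0 0 0 0;60 4.43 -1.71 0 0 0 0;60 4.43 -1.71 0 0 0 0;60 0 0 0 0 0 0;60 0 0 0 0 0 0"

```text
clock: 1.6
tcp_pos: [0.5235, -0.2913, 0.2497]
orientation: [-0.0, 0.993, 0.116, -0.001]
wrist_force: [-0.2, 0.2, -0.0]
finger_gap: 0.0513
```

play_rows:
  series: "60 0 0 1 0 0 -10.2;60 0 0 1 0 0 -10.2;60 0 0 1 0 0 -10.2;60 0 0 1 0 0 -10.2;60 0 0 1 0 0 -10.2;60 0 0 1 0 0 -10.2;60 0 0 0 0 0 0;60 0 0 0 0 0 0"

```text
clock: 2.6
tcp_pos: [0.5234, -0.2923, 0.1907]
orientation: [0.0, 0.797, 0.603, -0.0]
wrist_force: [0.2, -0.2, 0.2]
finger_gap: 0.0514
```

```bash
cat >> h.py <<'E'
from scipy.spatial.transform import Rotation as Ro
def tool(target=None,yaw=None):
    s=get_state();q=s['orientation'];R=Ro.from_quat([q[1],q[2],q[3],q[0]]).as_matrix()
    print(s['clock'],s['tcp_pos'].round(4),"yaw",ang(R[:,0]),"z",R[:,2].round(3),"gap",s['finger_gap'],"F",s['wrist_force'].round(1),s['joint_pos'].round(2))
    if target is not None: print("dtool cm",(R.T@(np.array(target)-s['tcp_pos'])*100).round(2), "drz",None if yaw is None else -(yaw-ang(R[:,0])))
E
python3 - <<'E'
from h import *
tool([.5241,-.2898,.079],74.4)
im=cams.read_camera("wrist");cv2.imwrite("pics/w1.png",im[:,:,::-1])
im=cams.read_camera("top");cv2.imwrite("pics/t1.png",im[:,:,::-1])
E
```

```text
2.6 [ 0.5234 -0.2923  0.1907] yaw 74.23245024700364 z [ 0. -0. -1.] gap 0.05141608816782146 F [ 0.2 -0.2  0.2] [-0.64  0.38 -0.    1.19 -0.    1.2 ]
dtool cm [ 0.26 -0.   11.17] drz -0.167549752996365
```

View pics/w1.png

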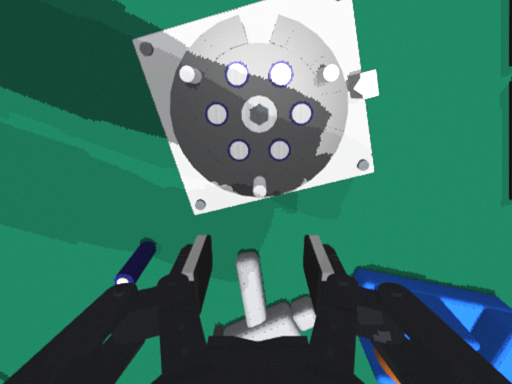

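The wrist view shows the post top at (260,184), midway between the fingers, with the notch at (262,28) and the pointer at (358,85). I'll cross-check the geometry here.

```bash
python3 - <<'E'
from h import *
P=[ray("wrist",p,.08)[:2] for p in [(187,73),(331,72),(260,183)]]
c=np.mean(P,0);tip=ray("wrist",(347,86),.05)[:2];hub=ray("wrist",(259,114),.063)[:2]
print(c,hub,tip,ang(tip-c),np.linalg.norm(tip-c))
for p in P: print(p,np.linalg.norm(p-c),ang(p-c))
E
```

```text
[ 0.54413146 -0.22723278] [ 0.543339   -0.22947145] [ 0.62386698 -0.22819702] -0.69284440169899 0.07974134592782131
[ 0.49853364 -0.18414774] 0.06273341942475096 136.6230101259774
[ 0.60497856 -0.21316236] 0.062452753421606465 13.020342920643449
[ 0.52888218 -0.28438824] 0.05915477092724783 -104.93874112562499
```

play_rows:
  series: "60 0.25 0 2 0 0 0;60 0 0 2 0 0 0;60 0 0 2 0 0 0;60 0 0 2 0 0 0;60 0 0 2 0 0 0;60 0 0 1.1 0 0 0;60 0 0 0 0 0 0"

```text
clock: 3.58
tcp_pos: [0.5243, -0.2888, 0.0788]
orientation: [-0.001, 0.796, 0.605, -0.0]
wrist_force: [0.3, -0.8, -0.8]
finger_gap: 0.0514
```

```bash
python3 - <<'E'
from h import *
tool([.5241,-.2898,.079],74.4)
im=cams.read_camera("wrist");cv2.imwrite("pics/w2.png",im[:,:,::-1])
E
```

```text
3.575 [ 0.5243 -0.2888  0.0788] yaw 74.45135083621382 z [-0.001  0.001 -1.   ] gap 0.05135840707738125 F [ 0.3 -0.8 -0.8] [-0.64  0.46 -0.17  0.94 -0.    1.2 ]
dtool cm [-0.1   0.01 -0.02] drz 0.05135083621381398
```

View pics/w2.png

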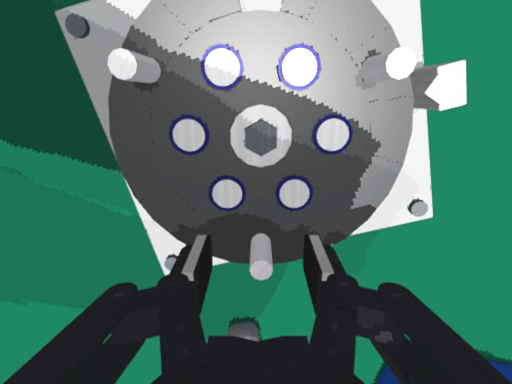

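The post sits centred between the fingers at (261,255). I'll grip it lightly, then swing it round the arc.

play_rows:
  series: "5 0 0 0 0 0 0;5 0 0 0 0 0 0;5 0 0 0 0 0 0;5 0 0 0 0 0 0;5 0 0 0 0 0 0"
  newtons: 20

```text
clock: 4.25
tcp_pos: [0.5252, -0.2894, 0.0801]
orientation: [0.001, 0.796, 0.605, 0.0]
wrist_force: [-0.2, 0.8, 5.2]
finger_gap: 0.0112
```

play_rows:
  series: "5 0.056 -0.842 0 0 0 7.56;5 0.056 -0.842 0 0 0 7.56;5 0.056 -0.842 0 0 0 7.56;5 0 0 0 0 0 0"

```text
clock: 4.75
tcp_pos: [0.5026, -0.2776, 0.0801]
orientation: [0.001, 0.9, 0.437, 0.001]
wrist_force: [0.6, 1.7, 5.6]
finger_gap: 0.0114
```

play_rows:
  series: "5 0.056 -0.842 0 0 0 7.56;5 0.056 -0.842 0 0 0 7.56;5 0.056 -0.842 0 0 0 7.56;5 0.056 -0.842 0 0 0 7.56;5 0.056 -0.842 0 0 0 7.56;5 0.056 -0.842 0 0 0 7.56;5 0.056 -0.842 0 0 0 7.56;5 0 0 0 0 0 0;5 0 0 0 0 0 0"

```text
clock: 5.88
tcp_pos: [0.4803, -0.2268, 0.0802]
orientation: [0.001, 1.0, -0.009, 0.002]
wrist_force: [5.1, -0.7, 1.5]
finger_gap: 0.011
```

```bash
python3 - <<'E'
from h import *
tool([.4773,-.2269,.079],-1.2)
c=np.array([.5413,-.2282]);print(ang(get_state()['tcp_pos'][:2]-c))
im=cams.read_camera("wrist");cv2.imwrite("pics/w3.png",im[:,:,::-1])
E
```

```text
5.875 [ 0.4803 -0.2268  0.0802] yaw -1.0386243712362568 z [ 0.005 -0.001 -1.   ] gap 0.010996650511159249 F [ 5.1 -0.7  1.5] [-0.59  0.34 -0.36  0.87  0.    2.57]
dtool cm [-0.3   0.02  0.11] drz 0.16137562876374312
178.68134226189963
```

View pics/w3.png

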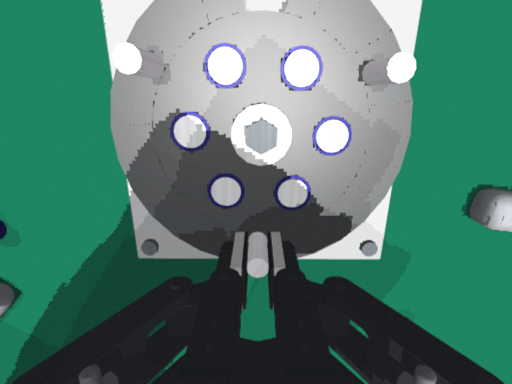

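The post is still held, and the notch is at the top of the wrist image (about (265,5)), roughly in line with the axis. I'll let go, lift and look.

play_rows:
  series: "60 0 0 0 0 0 0;60 0 0 0 0 0 0;60 0 0 0 0 0 0;60 0 0 0 0 0 0;60 0 0 -1 0 0 0;60 0 0 -2 0 0 0;60 0 0 -3 0 0 0;60 -2 0 -3 0 0 0;60 -3 0 -3 0 0 0;60 -3 0 -3 0 0 0;60 0 0 0 0 0 0;60 0 0 0 0 0 0"

```text
clock: 7.42
tcp_pos: [0.3982, -0.2248, 0.2294]
orientation: [0.0, 1.0, -0.01, 0.001]
wrist_force: [0.4, 0.3, 0.2]
finger_gap: 0.0509
```

```bash
python3 - <<'E'
from h import *
tool()
for n in("wrist","top"):
    im=cams.read_camera(n);cv2.imwrite(f"pics/{n}4.png",im[:,:,::-1])
im=cv2.imread('pics/top4.png')
cv2.imwrite('pics/top4z.png',cv2.resize(im[160:275,285:400],None,fx=5,fy=5,interpolation=cv2.INTER_CUBIC))
E
```

```text
7.425 [ 0.3982 -0.2248  0.2294] yaw -1.1351202927719992 z [ 0.001 -0.001 -1.   ] gap 0.05092828162758209 F [0.4 0.3 0.2] [-0.69  0.09 -0.28  1.19  0.    2.47]
```

View pics/wrist4.png

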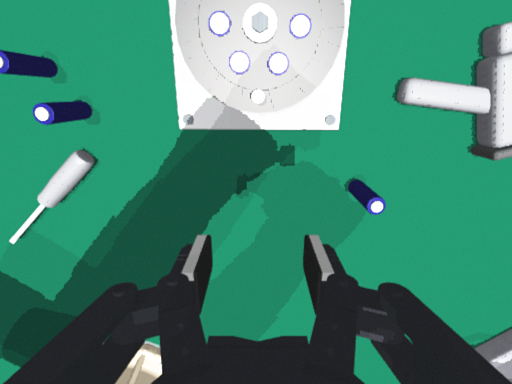

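View pics/top4z.png

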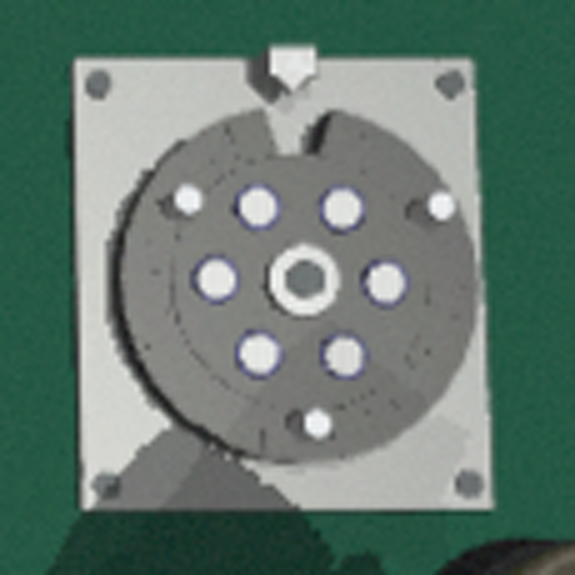

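The top view now shows the notch mouth between (263,108) and (338,110) in the crop, and the pointer tip at (292,92). It looks like a small residual, so I'll measure it precisely and get a closer wrist view.

```bash
python3 - <<'E'
from h import *
P=[ray("top",cr(*p),.08)[:2] for p in [(187,198),(442,205),(317,423)]]
c=np.mean(P,0); hub=ray("top",cr(304,279),.063)[:2]; tip=ray("top",cr(292,92),.05)[:2]
a=ray("top",cr(263,108),.05)[:2];b=ray("top",cr(338,110),.05)[:2]
print(c,hub,tip)
for p,o in zip(P,(60,300,180)): print(p,np.linalg.norm(p-c),ang(p-c)-o)
m=(a+b)/2
for k in(c,hub,np.array([.5413,-.2282])): print("tip",ang(tip-k),np.linalg.norm(tip-k),"notch",ang(m-k),np.linalg.norm(a-k),np.linalg.norm(b-k))
print(np.linalg.norm(a-b))
E
```

```text
[ 0.54118463 -0.22803179] [ 0.54078427 -0.22698783] [ 0.62655943 -0.22966342]
[ 0.5760913  -0.17384053] 0.06446060101134196 -2.7871428185818345
[ 0.57017121 -0.28537965] 0.06425728515892457 -363.1856028451715
[ 0.47729137 -0.22487519] 0.06397118210399694 -2.828353921614422
tip -1.0948697955040638 0.08539039295998273 notch -3.7167092728274995 0.07928826822296152 0.07972957519121558
tip -1.786650183599086 0.08581688130440804 notch -4.461536367660607 0.07953423707171031 0.08040761816508966
tip -0.983346962945854 0.0852719887119191 notch -3.598207064221672 0.07919977492495002 0.079572341881508
0.034011626016650656
```

play_rows:
  series: "60 5 0 -1 0 0 0;60 5 0 -1 0 0 0;60 4 0 0 0 0 0;60 0 0 0 0 0 0;60 0 0 0 0 0 0"

```text
clock: 8.15
tcp_pos: [0.5373, -0.2267, 0.2477]
orientation: [-0.001, 1.0, -0.009, -0.001]
wrist_force: [0.1, -0.3, -0.8]
finger_gap: 0.0511
```

```bash
python3 - <<'E'
from h import *
tool()
print(cams.get_calibration("wrist"))
im=cams.read_camera("wrist");cv2.imwrite("pics/w5.png",im[:,:,::-1])
E
```

```text
8.15 [ 0.5373 -0.2267  0.2477] yaw -1.0759621310933942 z [-0.003  0.001 -1.   ] gap 0.05110002640323576 F [ 0.1 -0.3 -0.8] [-0.54  0.33  0.07  1.31 -0.    2.62]
{'fx': 283.3444509634648, 'fy': 283.3444509634648, 'cx': 257.29801555607327, 'cy': 189.1220904315764, 'rvec': array([-2.02709244,  2.06335745,  0.34338668]), 'tvec': array([-0.21686236,  0.47116757,  0.55264951])}
```

View pics/w5.png

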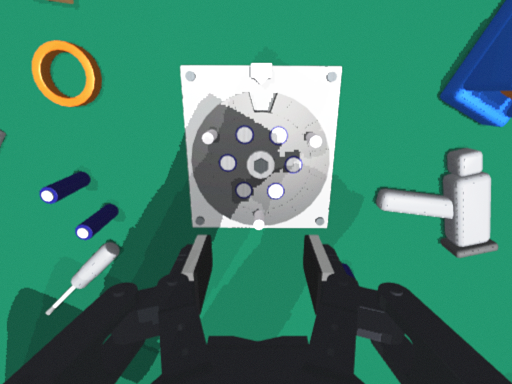

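```bash
python3 - <<'E'
from h import *
im=cv2.imread('pics/w5.png')
cv2.imwrite('pics/w5z.png',cv2.resize(im[60:160,200:320],None,fx=6,fy=6,interpolation=cv2.INTER_CUBIC))
E
```

```text
(no output)
```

View pics/w5z.png

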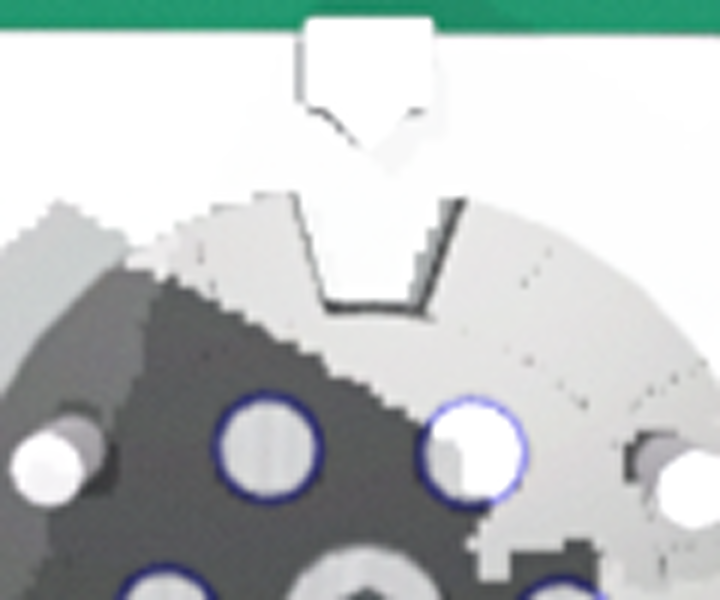

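```bash
python3 - <<'E'
from h import *
cc=lambda x,y:cr(x,y,200,60,6)
W=lambda p,z:ray("wrist",p,z)[:2]
P=[W(cc(47,469),.08),W(cc(694,488),.08),W((259,224.5),.08)]
c=np.mean(P,0);hub=W((261,165.5),.063);tip=W(cc(369,150),.05);a=W(cc(293,195),.05);b=W(cc(464,202),.05)
for p,o in zip(P,(60,300,180)): print(p,np.linalg.norm(p-c),ang(p-c)-o)
m=(a+b)/2
print(c,hub,tip,a,b,np.linalg.norm(a-b))
for k in(c,hub): print("tip",ang(tip-k),np.linalg.norm(tip-k),"notch",ang(m-k),np.linalg.norm(a-k),np.linalg.norm(b-k))
e=lambda x,y:W(cc(x,y),.05)
# fixture orientation: screws
s=[W(q,.012) for q in[(190,76),(332,77),(320,222),(200,221)]]
print("plate",np.mean(s,0),ang(s[0]-s[3]),ang(s[1]-s[2]))
E
```

```text
[ 0.57721365 -0.17654481] 0.06408117969073725 -2.794019242399017
[ 0.57195042 -0.2869981 ] 0.06378758492448247 -362.50949880100836
[ 0.47835384 -0.2276959 ] 0.06420963833317288 -2.425201685281678
[ 0.54250597 -0.23041293] [ 0.54280066 -0.2310805 ] [ 0.62800826 -0.23253601] [ 0.620708   -0.21883947] [ 0.61895615 -0.24941836] 0.030629028723094646
tip -1.4223957393182756 0.08552864195878487 notch -2.7512854344336994 0.07905379723460562 0.07877712811330549
tip -0.9786229731924727 0.08522003339288074 notch -2.2662169616739036 0.07886315775337652 0.07833221684047476
plate [ 0.54391913 -0.23101266] -1.193765633728336 -1.2887288116437723
```

Residual by both views: notch at about −2.6° to −2.9°, pointer at about −1.2°, so I turned about 1.5° too far. I'll regrip the same post and turn it back 1.5° (1.7 mm).

play_rows:
  series: "60 -3 0 0 0 0 0;60 -2.9 0 0 0 0 0;60 0 0 3 0 0 0;60 0 0 3 0 0 0;60 0 0 3 0 0 0;60 0 0 3 0 0 0;60 0 0 2 0 0 0;60 0 0 1.8 0 0 0;60 0 0 1 0 0 0;60 0 0 0 0 0 0;60 0 0 0 0 0 0"

```text
clock: 9.57
tcp_pos: [0.479, -0.2265, 0.0821]
orientation: [0.0, 1.0, -0.01, 0.001]
wrist_force: [-0.9, 0.6, -0.2]
finger_gap: 0.0513
```

```bash
python3 - <<'E'
from h import *
tool([.4785,-.2268,.08],-1.1)
im=cams.read_camera("wrist");cv2.imwrite("pics/w6.png",im[:,:,::-1])
E
```

```text
9.575 [ 0.479  -0.2265  0.0821] yaw -1.1331054848225854 z [ 0.001 -0.001 -1.   ] gap 0.05126003848186163 F [-0.9  0.6 -0.2] [-0.59  0.34 -0.35  0.88 -0.    2.57]
dtool cm [-0.05  0.03  0.21] drz -0.03310548482258535
```

View pics/w6.png

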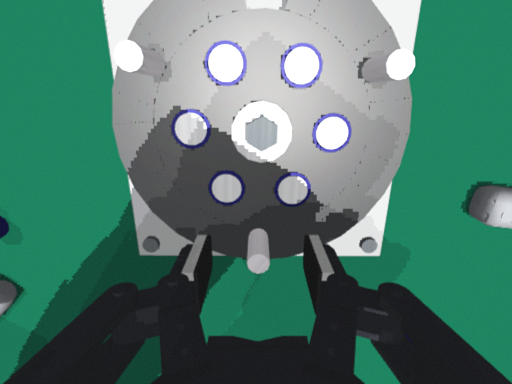

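The post is at (258,258), about 1 mm left of mid-fingers, so part of the excess may have come from the release. I'll grip, then compare before and after in this view.

play_rows:
  series: "5 0 0.08 0 0 0 0;5 0 0 0 0 0 0;5 0 0 0 0 0 0;5 0 0 0 0 0 0;5 0 0 0 0 0 0;5 0 0 0 0 0 0"
  newtons: 20

```text
clock: 10.38
tcp_pos: [0.479, -0.2271, 0.0817]
orientation: [0.0, 1.0, -0.01, 0.0]
wrist_force: [-1.1, 0.2, 5.2]
finger_gap: 0.0109
```

```bash
python3 - <<'E'
from h import *
import pickle
tool()
pickle.dump(cams.get_calibration("wrist"),open("c7.pkl","wb"))
im=cams.read_camera("wrist");cv2.imwrite("pics/w7.png",im[:,:,::-1])
im=cv2.imread("pics/w7.png")
cv2.imwrite('pics/w7z.png',cv2.resize(im[0:200,100:420],None,fx=2.5,fy=2.5,interpolation=cv2.INTER_CUBIC))
t=cams.read_camera("top")[:,:,::-1]
cv2.imwrite('pics/t7z.png',cv2.resize(t[160:275,285:400],None,fx=5,fy=5,interpolation=cv2.INTER_CUBIC))
E
```

```text
10.375 [ 0.479  -0.2271  0.0817] yaw -1.1149626698794166 z [ 0.001 -0.    -1.   ] gap 0.010893936497696781 F [-1.1  0.2  5.2] [-0.59  0.34 -0.35  0.88 -0.    2.57]
```

View pics/w7z.png

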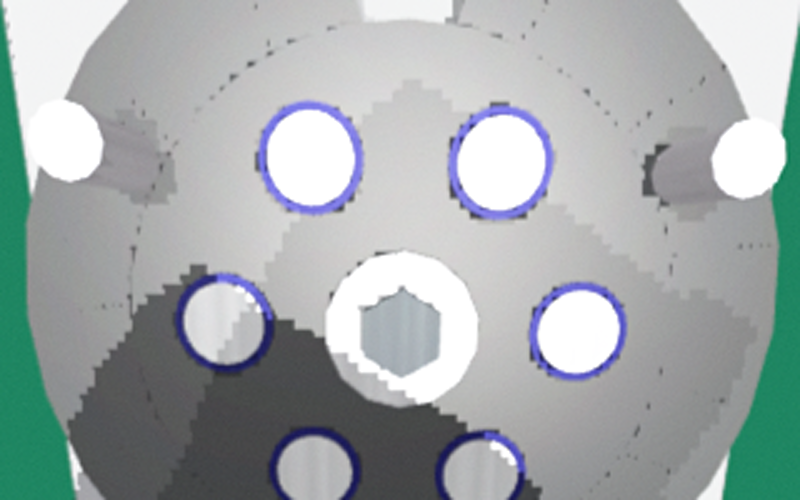

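View pics/t7z.png

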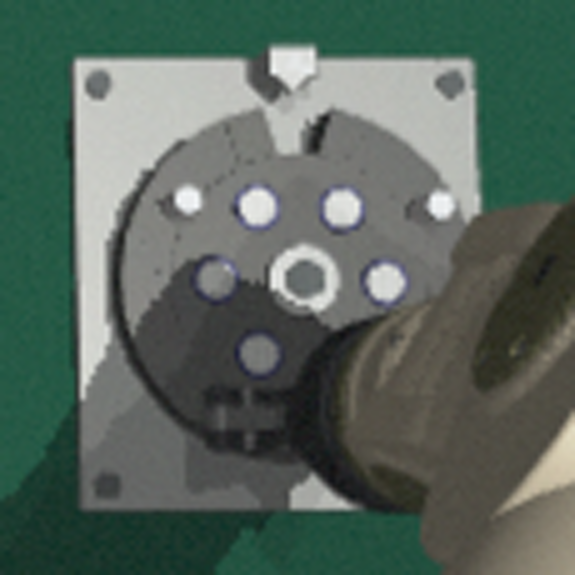

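Gripping barely changed the two free posts in the top view ((187,199) and (442,205) in the crop). I'll measure this sub-pixel across the top pictures.

```bash
cat >> h.py <<'E'
def blob(g,uv,r=4):
    u,v=map(int,np.round(uv)); w=g[v-r:v+r+1,u-r:u+r+1].astype(float)
    w=np.clip(w-150,0,None); yy,xx=np.mgrid[v-r:v+r+1,u-r:u+r+1]
    return (xx*w).sum()/w.sum(),(yy*w).sum()/w.sum()
def meas(g,uvL,uvR):
    L=ray("top",blob(g,uvL),.08)[:2];R=ray("top",blob(g,uvR),.08)[:2]
    print(L.round(4),R.round(4),np.linalg.norm(L-R),"notch ang",ang(L-R)-90)
E
python3 - <<'E'
from h import *
g4=cv2.cvtColor(cv2.imread('pics/top4.png'),cv2.COLOR_BGR2GRAY)
g7=cv2.cvtColor(cams.read_camera("top"),cv2.COLOR_RGB2GRAY);cv2.imwrite('pics/top7.png',g7)
for g in(g4,g7): meas(g,cr(187,199),cr(442,205))
# pointer: symmetric body 22mm wide, left/right edges per row subpixel near crop y 50..68
up=cv2.resize(g4[160:275,285:400],None,fx=5,fy=5,interpolation=cv2.INTER_CUBIC)
for r in(162+8,163+8,172,173,174,175,176,177,178): print(r,g4[r,336:352])
E
```

```text
[ 0.5757 -0.1743] [ 0.5709 -0.2865] 0.11228294614775232 notch ang -2.4509427198550213
[ 0.5757 -0.1742] [ 0.5712 -0.2864] 0.11225867312035329 notch ang -2.2623579945207126
170 [ 72  73  84 209 220 220 220 221 221 219 216 222 109  70  69  72]
171 [ 72  75  79 215 221 222 220 226 228 221 217 222 129 107 111 112]
172 [ 74  75  76 217 224 221 226 229 229 224 221 220 176 185 187 184]
173 [ 76  75  75 223 225 219 227 228 229 229 228 223 176 187 188 188]
174 [ 78  74  74 213 221 221 223 221 223 227 227 218 171 186 188 189]
175 [ 74  73  77  87 135 208 220 220 222 215 156 142 159 184 187 188]
176 [ 78  76  77  75  75 135 204 222 216 157 137 186 191 189 189 191]
177 [ 85  78  81  73  73  83 131 206 169 140 164 186 189 191 190 191]
178 [132  93  89  76  77 125 102 155 166 170 168 186 189 190 190 188]
```

play_rows:
  series: "5 0 0.15 0 0 0 -1.3;5 0 0 0 0 0 0;5 0 0 0 0 0 0;5 0 0 0 0 0 0"

```text
clock: 11.02
tcp_pos: [0.4789, -0.2284, 0.0816]
orientation: [0.0, 1.0, 0.002, 0.0]
wrist_force: [-1.3, 0.6, 6.6]
finger_gap: 0.0113
```

```bash
python3 - <<'E'
from h import *
tool()
t=cams.read_camera("top");g=cv2.cvtColor(t,cv2.COLOR_RGB2GRAY)
meas(g,cr(187,199),cr(442,205))
cv2.imwrite('pics/t8z.png',cv2.resize(t[160:275,285:400,::-1],None,fx=5,fy=5,interpolation=cv2.INTER_CUBIC))
E
```

```text
11.025 [ 0.4789 -0.2284  0.0816] yaw 0.18552637839726333 z [ 0.001 -0.    -1.   ] gap 0.011282362215361075 F [-1.3  0.6  6.6] [-0.6   0.34 -0.35  0.88  0.    2.54]
[ 0.5744 -0.1737] [ 0.5722 -0.2859] 0.11227544820658251 notch ang -1.1189104808499906
```

View pics/t8z.png

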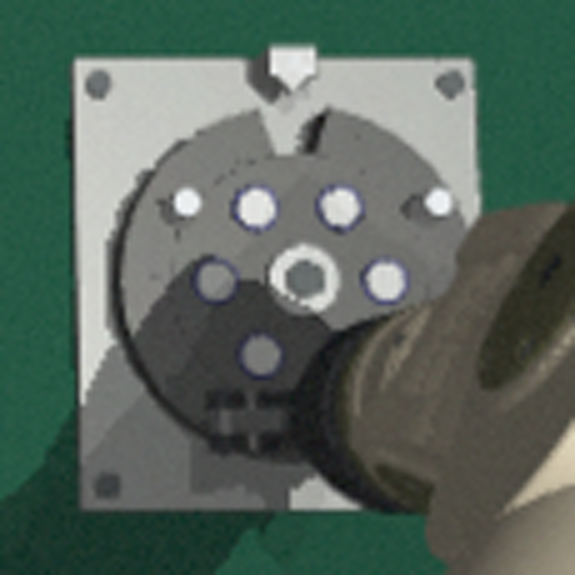

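The posts now give the notch at −1.1°, against −1.2° for the pointer. I'll release gently, lift, and do the final look from the wrist camera.

play_rows:
  series: "30 0 0 0 0 0 0;60 0 0 0 0 0 0;60 0 0 0 0 0 0;60 0 0 -1 0 0 0;60 0 0 -2 0 0 0;60 0 0 -3 0 0 0;60 0 0 -4 0 0 0;60 0 0 -4 0 0 0;60 2 0 -3 0 0 0;60 4 0 0 0 0 0;60 0 0 0 0 0 0;60 0 0 0 0 0 0"

```text
clock: 12.58
tcp_pos: [0.5382, -0.2279, 0.2511]
orientation: [-0.0, 1.0, 0.002, -0.001]
wrist_force: [-1.0, 0.3, -0.4]
finger_gap: 0.051
```

```bash
python3 - <<'E'
from h import *
import pickle
tool()
pickle.dump(cams.get_calibration("wrist"),open("c9.pkl","wb"));im=cams.read_camera("wrist")[:,:,::-1];cv2.imwrite("pics/w9.png",im)
cv2.imwrite('pics/w9z.png',cv2.resize(im[60:160,200:320],None,fx=6,fy=6,interpolation=cv2.INTER_CUBIC))
t=cams.read_camera("top");g=cv2.cvtColor(t,cv2.COLOR_RGB2GRAY);cv2.imwrite("pics/t9.png",t[:,:,::-1])
meas(g,cr(187,200),cr(439,202))
E
```

```text
12.575 [ 0.5382 -0.2279  0.2511] yaw 0.19867851864908115 z [-0.001  0.    -1.   ] gap 0.05103130500374246 F [-1.   0.3 -0.4] [-0.54  0.33  0.08  1.31 -0.    2.6 ]
[ 0.577  -0.1731] [nan nan] nan notch ang nanh.py:20: RuntimeWarning: invalid value encountered in scalar divide
  return (xx*w).sum()/w.sum(),(yy*w).sum()/w.sum()
```

View pics/w9z.png

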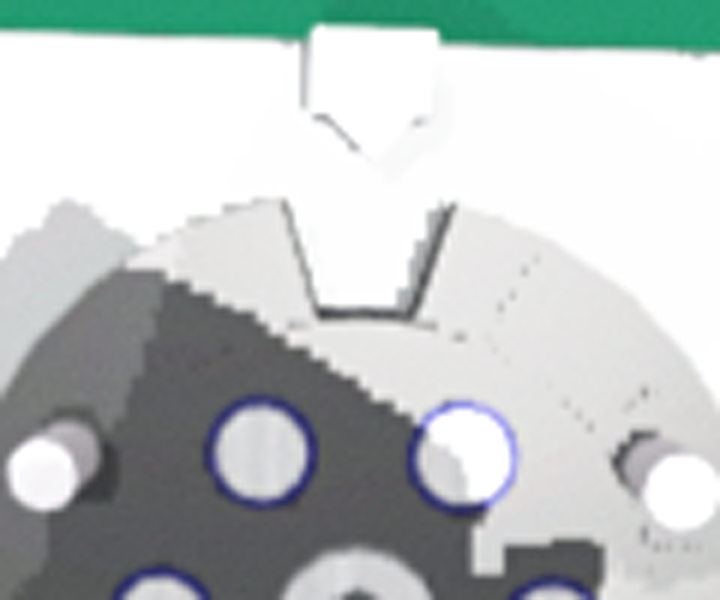

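View pics/t9.png

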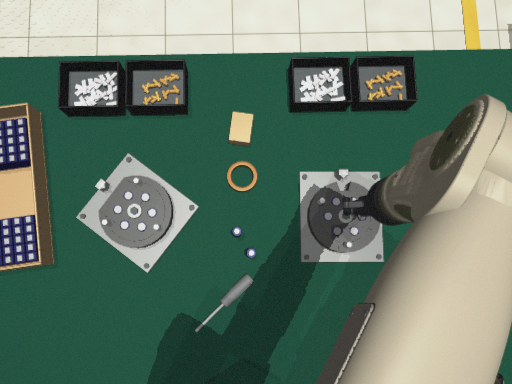

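The wrist crop shows the mouth corners at (282,203) and (455,208), and the tip at about (374,160). I'll retreat fully and confirm with the top camera.

play_rows:
  series: "60 -4 0 0 0 0 0;60 -5 0 0 0 0 0;60 -4 4 0 0 0 0;60 -3 5 0 0 0 0;60 -3 5 0 0 0 0;60 -3 5 0 0 0 0;60 0 5 0 0 0 0;60 0 0 0 0 0 0;60 0 0 0 0 0 0"

```text
clock: 13.8
tcp_pos: [0.3188, -0.4681, 0.251]
orientation: [-0.001, 1.0, 0.001, -0.0]
wrist_force: [-0.1, -0.1, 0.2]
finger_gap: 0.0512
```

```bash
python3 - <<'E'
from h import *
import pickle
C=pickle.load(open("c9.pkl","rb"))
cc=lambda x,y:cr(x,y,200,60,6)
W=lambda p,z:ray("wrist",p,z,C)[:2]
gw=cv2.cvtColor(cv2.imread("pics/w9.png"),cv2.COLOR_BGR2GRAY)
L,R=W(cc(42,474),.08),W(cc(681,491),.08);tip=W(cc(374,158),.05);a=W(cc(282,203),.05);b=W(cc(455,208),.05)
hub=W((259.3,166),.063);m=(a+b)/2
print("wrist posts ang",ang(L-R)-90,np.linalg.norm(L-R),"tip",tip,"mouth ang",ang(a-b)-90)
mid=(L+R)/2;d=ang(L-R)-90;cen=mid-.032*np.array([np.cos(np.radians(d)),np.sin(np.radians(d))])
print("cen",cen,hub,"tip",ang(tip-cen),"notch",ang(m-cen))
t=cams.read_camera("top");g=cv2.cvtColor(t,cv2.COLOR_RGB2GRAY);cv2.imwrite("pics/t10.png",t[:,:,::-1])
meas(g,cr(187,200),cr(439,202))
cv2.imwrite('pics/t10z.png',cv2.resize(t[160:275,285:400,::-1],None,fx=5,fy=5,interpolation=cv2.INTER_CUBIC))
cs=[ray("top",cr(*q),.012)[:2] for q in [(98,84),(451,83),(470,484),(107,485)]]
print("plate: across",ang(cs[0]-cs[1])-90,ang(cs[3]-cs[2])-90)
tool()
E
```

```text
wrist posts ang -1.2727284690266742 0.1104048608634598 tip [ 0.62825765 -0.23266867] mouth ang -1.3243407391017712
cen [ 0.54290645 -0.22993632] [ 0.54296114 -0.23032693] tip -1.8335883048986783 notch -1.3500656989474256
[ 0.5744 -0.1737] [ 0.5726 -0.2853] 0.11165226449249528 notch ang -0.9553835547610703
plate: across -1.2378513850468664 -1.4449194959750997
13.85 [ 0.3192 -0.4677  0.2513] yaw 0.1904215176487523 z [-0.     0.001 -1.   ] gap 0.05128365585795013 F [ 0.5  0.5 -0.4] [-1.11  0.3   0.03  1.3   0.    2.02]
```

View pics/t10z.png

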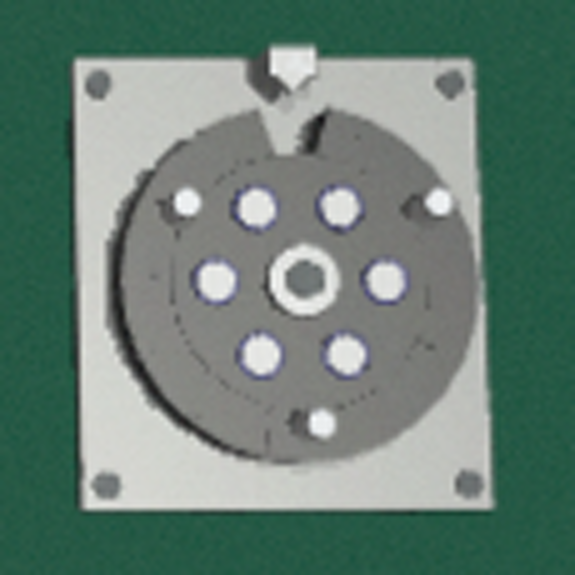

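View pics/t10.png

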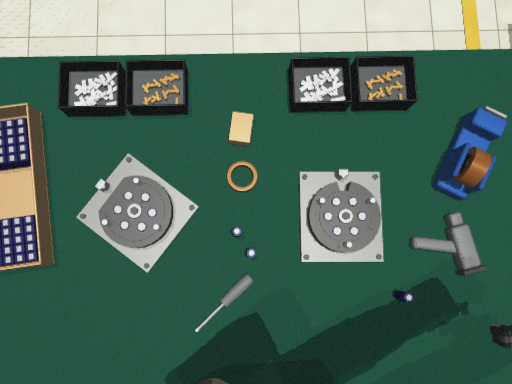

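```bash
python3 - <<'E'
from h import *
from workcell import workorder
a,b=cv2.imread('pics/top0.png'),cv2.imread('pics/t10.png')
print("flat holder mean diff",cv2.absdiff(a,b)[150:275,75:200].mean(),"ref",cv2.absdiff(a,b)[60:110,60:190].mean())
print(workorder.hand_in())
E
```

```text
flat holder mean diff 1.9572906666666667 ref 2.9415384615384617
the job is handed in; nothing more can be done
None
```

I turned the notched holder about 75° clockwise by one of its posts, and the notch now faces its pointer to within about half a degree, as far as I could measure. The first swing went about 1.5° too far, so I regripped the same post and turned it back about 1.3°. I then released it, pulled clear and handed the job in at about 14 s.

**Final direction:** measured after release, the notch is at about −1.3° in the wrist camera (two posts and the notch mouth agree). In the top camera it is −1.0° by the posts. The fixture's plate axis is at −1.2° to −1.4°.

**Disagreement:** the pointer tip alone read between −1.0° and −1.8° in different views. I took −1.2°, which leaves roughly half a degree of uncertainty.

**Other checks:** the top pictures of the flat holder before and after differ only by image noise, so it was not turned. The largest wrist force I read was about 7 N, and the arm was clear of everything at hand-in.

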